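# Lock the mosaic turntable with its spring-button sleeve

## Task

Lock the turntable: bring the brass sleeve up to the red spring button, press the button down flush with the tube and slide the sleeve over it, then keep sliding until the button pops up through the hole in the sleeve and the fork straddles the turntable's steel lug. Feel your way and never bear on the mechanism with more than 25 N, do not turn the turntable, and leave the things lying on it where they are.

Things in the scene. Friction and masses are not known exactly. Their poses are not given: they have to be found in the camera images.
- dock: the turntable's fixed stand: dark steel base strip, blue rear bracket and, along the strip, a level square steel tube 30 mm wide, its top face 60 mm above the shelf, from x -174 to +55 mm, that cannot move. Origin on the shelf under the middle of the button's slot; x = locking direction (along the tube, towards the turntable), z up
- tube_top_end (a point): middle of the tube's top face at its free end next to the turntable (dock x +55 mm, 60 mm above the shelf); the height of the tube's top face
- button (a joint): press of the red spring button, m: 0 = up, 0.009 = flush with the tube's top (its stop). Oblong, square edges, 26 mm along the tube, 15 across; stands 9 mm above the tube, spring 3 to 7 N. Its middle is clamped anywhere from dock x -16 to +16 mm, not measured: feel for it with the sleeve. A fingertip over 15 mm wide lands on the rigid tube. At least 7 mm down it passes under the sleeve
- sleeve (a joint): slide of the brass sleeve along the tube in the locking direction, m: 0 = rearmost (mouth at dock x -73 mm). From where its mouth strikes the raised button (somewhere from 0.044 to 0.076) it is 0.0475 farther (play 1.5 mm each way) to locked, button up in the hole, which stops it dead. Takes about 3 N to move, 6 to 7 N while riding on the button; stays where left
- sleeve_mouth (a point): middle of the top edge of the sleeve's mouth, its end towards the button, 6 mm above the inner tube's top face. The sleeve is a square brass tube 80 mm long, 44 mm wide, its top wall 2 to 6 mm above the inner tube; the lock hole in that wall, 29 mm along and 20 mm across, begins 20 mm behind the mouth
- bail_face (a point): centre of the rear face (towards the mouth) of the bail, an upright brass cross plate fixed to the sleeve 38 mm ahead of its mouth: 52 mm wide, 8 mm thick, from 14 to 30 mm above the inner tube, so it passes over the raised button; this point is 22 mm above it. A fingertip in the gap between mouth and bail can press the button and push the bail on at once, drawing the sleeve along
- platter (a joint): turning of the varnished pine turntable (300 mm across, 20 mm thick, top 48 mm above the shelf, centre at dock x +254 mm), rad; 0 = lug facing the fork, as it starts; it turns if pushed
- platter_lug (a point): top of the steel lug (28 mm wide) on the turntable's rim. Two low prongs of the sleeve, 40 mm apart, 12 mm below the inner tube's top face, ending 52 mm ahead of its mouth, straddle the lug when locked
- rondel: indigo glass rondel, 66 mm across, 15 mm high, lying on the turntable; origin under its centre
- ochre_tile: chipped ochre stoneware tile, 60 x 60 x 10 mm, lying on the turntable; origin under its centre
- hammer_head: steel mosaic hammer head, 102 x 24 x 24 mm, lying on the turntable along its own x; origin under its centre
- cork_block: round cork sanding block, 60 mm across, 30 mm high, standing on the turntable; origin under its centre

How it is judged:
By the outcome, as a careful person would: the job done as asked, in the order asked, and still so for the second after the job is handed in, with the robot touching nothing.
It also fails if it takes over 48 s, if anything falls off the work surface, if the arm or the gripper's body presses on something with over 40 N, if the wrist force passes 120 N, or if a joint passes its speed limit or range.

## Robot

A 6-joint arm with a two-finger parallel gripper is mounted at the origin on the work surface. World frame = base frame: x ahead of the robot, y to its left, z up, the work surface at z = 0. Lengths are in m, angles in rad, forces in N, time in s.
With the tool pointing down it reaches from about 0.375 to 0.9 m from the base axis. Payload 3.1 kg.
Tool frame: the origin (TCP) lies at the centre of the arm's flange, where the gripper is bolted on; the fingertips stand 182 mm ahead of it and the grasp point (between the pads) lies 164 mm ahead of it; z points along the fingers, y is the line along which they close (so a half turn about z gives the same grasp; the last joint's range is limited). The gripper opens to 87 mm and grips with 3 to 60 N. Pads are 19 mm wide; open, the fingers measure 117 mm over their backs; the gripper's body (75 mm by 190 mm) begins 51 mm behind the grasp point.
Start: joints at [-1.353, 0.527, 1.433, -0, 1.181, -0.178], TCP at [0.241, -0.577, 0.405] pointing down, gripper open.
Joint ranges: [-3.08, 3.08], [-0.75, 2.2], [0.22, 2.44], [-1.43, 4.57], [0, 2.65], [-2.85, 2.85]. Speed limits (rad/s): [2.79, 2.79, 3.14, 3.14, 3.14, 3.14].

## Interface

Orientations are given as a unit quaternion [x, y, z, w].
In Python, from rig import * gives the robot as it stands.
- The arm moves only by the tool move_arm, never from a script. Its argument "commands" is a list that holds one entry, the list of rows, each a list of 6 numbers: the shift along the tool's x, y, z in units of 40 mm (1.0 is 40 mm), then the turn, a rotation vector about the tool's x, y, z in rad. A call has 1 to 12 rows; each row is the pose to reach, as a shift and turn from the pose commanded when the call began, along the tool's axes at that moment; what a row does not reach only later rows make up. A row lasts 1/8 s, in which the tool goes at most 62.5 mm and 10.7 degrees, less where a joint would pass 70% of its speed; a pose out of reach is approached as far as the arm can. A call with a gripper value outside its range is refused whole. "claw" is the closure, from -1 (fully open) to 1 (shut), so that 0 is half open, set as the call begins (left out, the last holds). The fingers move at their own pace and stop on an object; "squeeze" is the grip in N (left out, the last holds). Time passes only in rows, so rows that repeat a pose let the fingers close. It gives the time, the measured TCP pose, the force, the opening and the grip force at its end, in the units of the state.
- get_obs(): the state, without advancing time (a new reading comes with each control period).
- camera(name): name is "scene" or "top" or "wrist"; returns a dict with "pixels" (480x640x3 uint8, blue, green, red), "range_z" (480x640 float32, m along the optical axis (not along the pixel's ray), 0 where there is no reading), "camera_matrix" (3x3 intrinsics, pixels), "extrinsics" (4x4, takes a point from world to camera coordinates). Camera axes: x right, y up, looking along -z (the intrinsics and any distortion apply to the point x, -y, -z); pixel columns grow to the right and rows downward; lengths in m; the calibration is good to about 2 mm. The wrist camera is an equidistant fisheye: a pixel r from the principal point sees the ray r / f radians off the axis. A picture is of the moment at which its call begins.
- hand_in(): hands the job in; it is judged then, once.
The state is a dict: "time": time; "q": joint angles; "joint_velocities": joint speeds; "joint_torque": joint torques, N m; "position": TCP position; "tool_rot": TCP orientation; "ft_force": force on the tool from outside, world axes, zero at the start; "moment": the same for the moment, N m; "grip_width": finger opening in m; "grip_force": force on a finger pad.
Only numpy, scipy, OpenCV 4.12 (cv2) and the standard library are available. Lean on these libraries where they do the work, as an engineer would, in place of code of your own. Each camera call takes 0.05 s, during which the arm holds its last target. There are 200 camera calls.

## Working session

There is one attempt and no reset: what is moved stays moved. The work goes in short steps, Python scripts to look and compute and a tool call to move; the robot and the scene stay as the last step left them, time stands still between calls to the robot, and variables do not carry over. Pictures are saved under pics/ and viewed, at most 10 in all, crops included, and the job is handed in when it is done.

Besides the shell and the picture viewer there is one more tool, called as name(argument=value, ...) on one line, values as JSON. move_arm: Moves the arm, as the interface text tells. Its arguments: {"type":"object","properties":{"commands":{"type":"array","items":{"type":"array","items":{"type":"array","items":{"type":"number"}}}},"claw":{"type":"number"},"squeeze":{"type":"number"}},"required":["commands"]}

```bash
mkdir -p pics
cat > h.py <<'E'
from rig import *
import numpy as np, cv2
def P(c,u,v,z=None):
    K=c["camera_matrix"];E=c["extrinsics"]
    d=np.array([(u-K[0,2])/K[0,0],-(v-K[1,2])/K[1,1],-1.])
    R=E[:3,:3];t=E[:3,3];o=-R.T@t;w=R.T@d
    if z is None: s=c["range_z"][int(v),int(u)]
    else: s=(z-o[2])/w[2]
    return o+s*w
E
python3 - <<'E'
from h import *
print(get_obs())
for n in("scene","top"):
    c=camera(n);cv2.imwrite(f"pics/{n}.png",c["pixels"]);np.save(n+".npy",c,allow_pickle=True)
    print(c["camera_matrix"],c["extrinsics"])
E
```

```text
{'time': 0.0, 'q': array([-1.35354687e+00,  5.28464770e-01,  1.43388708e+00,  7.23585184e-06,
        1.18137465e+00, -1.78500043e-01]), 'joint_velocities': array([ 2.89223006e-03,  1.35229313e-03, -5.37635263e-05, -1.16130951e-03,
        9.89031032e-04,  1.57095582e-04]), 'joint_torque': array([-2.01162334e-04, -4.40045035e+01, -1.76589310e+01,  6.32855552e-02,
        5.84521727e-02, -1.53975193e-04]), 'position': array([ 0.24089174, -0.57634726,  0.40377691]), 'tool_rot': array([ 9.80486299e-01,  1.96584536e-01, -1.73251065e-05, -1.06678913e-03]), 'ft_force': array([ 0.43897158, -0.39995251,  0.35396217]), 'moment': array([-0.01785093,  0.02233934, -0.0095183 ]), 'grip_force': 0.0, 'grip_width': 0.08725632573181995}
[[580.87108429   0.         324.9173089 ]
 [  0.         580.87108429 238.96209692]
 [  0.           0.           1.        ]] [[-0.73169196  0.6816022   0.00673129  0.36038797]
 [-0.55561019 -0.60210357  0.57338347  0.30940757]
 [ 0.39487237  0.4158001   0.81925948 -1.26082049]
 [ 0.          0.          0.          1.        ]]
[[502.84199134   0.         318.5032473 ]
 [  0.         502.84199134 234.47533877]
 [  0.           0.           1.        ]] [[ 0.02611237 -0.99959039 -0.01171333  0.06819603]
 [ 0.98600803  0.02382422  0.16498656 -0.56561065]
 [-0.16463992 -0.01585763  0.98622626 -0.76987735]
 [ 0.          0.          0.          1.        ]]
```

View pics/scene.png

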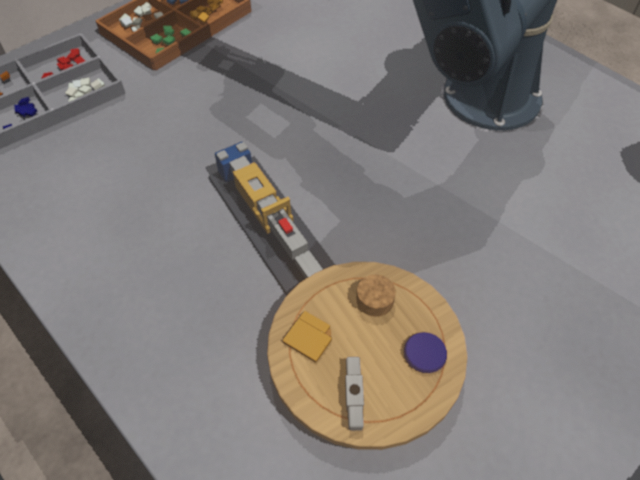

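View pics/top.png

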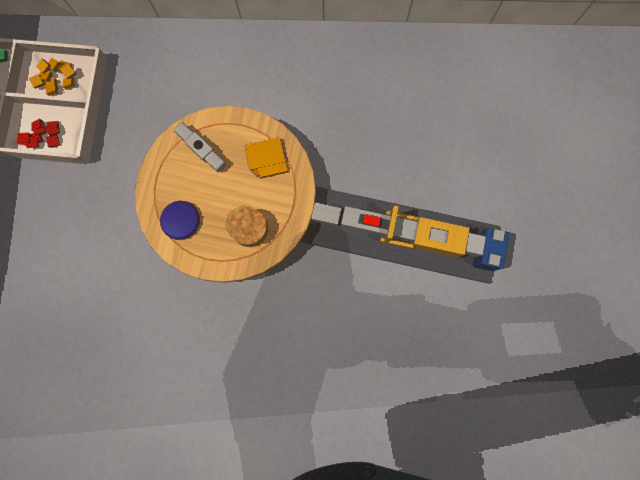

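The turntable is at top px (226,193), the button at (372,221), the bail at about (396,225), the sleeve at x 415–468 and the blue bracket at (495,248). I'll measure the axis next.

Run:
```python
from h import *
c=np.load("top.npy",allow_pickle=True).item()
im=c["pixels"];K=c["camera_matrix"];E=c["extrinsics"]
hsv=cv2.cvtColor(im,cv2.COLOR_BGR2HSV)
def pts(m):
    v,u=np.nonzero(m);return u,v,np.array([P(c,a,b) for a,b in zip(u,v)])
roi=np.zeros(im.shape[:2],bool);roi[195:285,310:520]=1
red=roi&((hsv[...,0]<6)|(hsv[...,0]>174))&(hsv[...,1]>150)
u,v,p=pts(red);print("red",u.mean(),v.mean(),p.mean(0),len(u))
rc=P(c,u.mean(),v.mean(),.069);print(rc)
br=roi&(hsv[...,0]>12)&(hsv[...,0]<30)&(hsv[...,1]>150)
u,v,p=pts(br);print("brass z",np.percentile(p[:,2],[5,25,50,75,95]))
w=(u>418);q=p[w&(p[:,2]>.058)]
b=p[(u<418)&(p[:,2]>.078)]
print("sleeve top mean",q.mean(0),"bail",b.mean(0),len(b))
# grey tube via range : z between .055 and .066
vv,uu=np.nonzero(roi);pp=np.array([P(c,a,b) for a,b in zip(uu,vv)])
t=pp[(pp[:,2]>.055)&(pp[:,2]<.075)]
rect=cv2.minAreaRect((t[:,:2]*1000).astype(np.float32));print(rect)
m=q[:,:2].mean(0)
for n,s in(("sleeve",q),("bail",b),("tube",t)):
    r=cv2.minAreaRect((s[:,:2]*1000).astype(np.float32));print(n,r,len(s))
# platter
pl=(hsv[...,1]>60)&(hsv[...,0]>8)&(hsv[...,0]<25);pl[:,316:]=0;pl[:100]=0;pl[285:]=0;pl[:,:130]=0
v,u=np.nonzero(pl);h=cv2.convexHull(np.c_[u,v].astype(np.int32)).reshape(-1,2)
ph=np.array([P(c,a,b,.048)[:2] for a,b in h])*1000
print("platter",cv2.minEnclosingCircle(ph.astype(np.float32)))
cr=im[190:290,305:525];cv2.imwrite("pics/crop.png",cv2.resize(cr,None,fx=3.6,fy=3.6,interpolation=cv2.INTER_CUBIC))
```

```text
red 371.44785276073617 220.079754601227 [ 0.58432293 -0.00092968  0.07380927] 163
[ 0.58529903 -0.00136908  0.069     ]
brass z [0.04266622 0.06307828 0.06610845 0.06749392 0.09047741]
sleeve top mean [ 0.5621839  -0.11434772  0.07106967] bail [ 0.57717318 -0.03053613  0.09793713] 188
((570.1401977539062, -85.98480224609375), (265.0853576660156, 60.185401916503906), 78.21392822265625)
sleeve ((524.8671264648438, -31.993209838867188), (83.01071166992188, 266.26434326171875), 26.021299362182617) 1162
bail ((511.925537109375, 7.512428283691406), (22.741600036621094, 205.4718017578125), 59.51203536987305) 188
tube ((570.1401977539062, -85.98480224609375), (265.0853576660156, 60.185401916503906), 78.21392822265625) 3988
platter ((629.3245849609375, 231.80039978027344), 158.33428955078125)
```

View pics/crop.png

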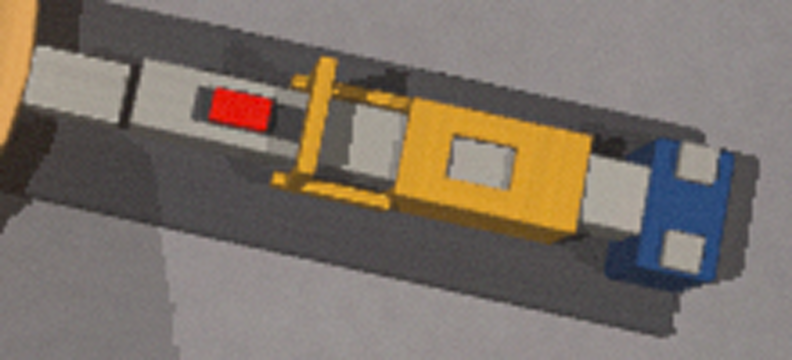

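The crop shows the sleeve mouth's middle at crop (405,147) and its rear at (585,184). The tube end is at (131,92), the button at (241,109), and the bail's top edge runs from (330,60) to (306,185).

Run:
```python
from h import *
from scipy.spatial.transform import Rotation as R
c=np.load("top.npy",allow_pickle=True).item()
f=lambda u,v,z:P(c,305+(u+.5)/3.6-.5,190+(v+.5)/3.6-.5,z)
mo=f(405,147,.066);re=f(585.5,184.5,.066);te=f(131,92,.060);bu=f(241,109,.069)
print(mo,re,te,bu,np.linalg.norm(mo-re))
for w in((f(336,60,.09),f(308,185,.09)),(f(318,58,.09),f(300,185,.09))):print("bail",w,w[0]-w[1])
for a,b in((mo,re),(te,re),(te,mo)):print(np.degrees(np.arctan2(*(a-b)[[1,0]])))
print("len te-mo",np.linalg.norm((te-mo)[:2]),"exp 128")
print(R.from_quat(get_obs()["tool_rot"]).as_matrix())
# platter ellipse
im=c["pixels"];hsv=cv2.cvtColor(im,cv2.COLOR_BGR2HSV)
s=((hsv[...,1]>90)&(hsv[...,0]>8)&(hsv[...,0]<25)).astype(np.uint8);s[:,318:]=0
n,l,st,ce=cv2.connectedComponentsWithStats(s);i=1+st[1:,4].argmax();print(st[i])
v,u=np.nonzero(l==i);h=cv2.convexHull(np.c_[u,v].astype(np.int32)).reshape(-1,2)
ph=np.array([P(c,a,b,.048)[:2] for a,b in h]);(e,r)=cv2.minEnclosingCircle((ph*1000).astype(np.float32));print(e,r)
```

```text
[ 0.57082478 -0.07415437  0.066     ] [ 0.5560208  -0.15301076  0.066     ] [0.59393651 0.04677241 0.06      ] [ 0.58556791 -0.00158151  0.069     ] 0.08023395307607799
bail (array([ 0.60386338, -0.04036105,  0.09      ]), array([ 0.54907504, -0.02846451,  0.09      ])) [ 0.05478835 -0.01189654  0.        ]
bail (array([ 0.60456402, -0.03261996,  0.09      ]), array([ 0.54899232, -0.02506326,  0.09      ])) [ 0.0555717  -0.00755669  0.        ]
79.36742879352937
79.25396191034086
79.18001598933597
len te-mo 0.12311555572393951 exp 128
[[ 9.22705241e-01  3.85505959e-01 -4.40263267e-04]
 [ 3.85506080e-01 -9.22703391e-01  1.87476215e-03]
 [ 3.16499570e-04 -1.89957703e-03 -9.99998146e-01]]
[  135   106   181   176 22921]
(632.5645141601562, 238.6357879638672) 150.72940063476562
```

```bash
cat >> h.py <<'E'
from scipy.spatial.transform import Rotation as R
TH=np.radians(79.25);D=np.array([np.cos(TH),np.sin(TH),0]);N=np.array([-D[1],D[0],0])
ORG=np.array([.5946,.0450,.06])-.055*D   # est. dock origin at tube top
def go(target):
    o=get_obs();r=R.from_quat(o["tool_rot"])
    T=R.from_matrix(np.c_[D,np.cross([0,0,-1.],D),[0,0,-1.]])
    print("shift40",np.round(r.inv().apply(np.array(target)-o["position"])/.04,3),"turn",np.round((r.inv()*T).as_rotvec(),4))
def st():
    o=get_obs();p=o["position"]-ORG;f=o["ft_force"]
    print("t",round(o["time"],2),"along",round(p@D*1e3,2),"left",round(p@N*1e3,2),"tip",round((p[2]-.182)*1e3,2),"F along/left/z",np.round([f@D,f@N,f[2]],2),"w",o["grip_width"])
E
python3 - <<'E'
from h import *
go([.5749,-.0526,.30]);st()
E
```

```text
shift40 [12.752 -8.859  2.618] turn [-0.0016 -0.0012 -0.9874]
t 0.1 along -621.45 left 231.59 tip 161.89 F along/left/z [0.57 0.25 0.64] w 0.08688164778307485
```

move_arm(commands=[[[1.0,-0.7,0.1,0,0,-0.08],[2.2,-1.5,0.4,0,0,-0.17],[3.4,-2.4,0.6,0,0,-0.27],[4.6,-3.2,0.9,0,0,-0.36],[5.8,-4.0,1.1,0,0,-0.45],[7.0,-4.9,1.4,0,0,-0.54],[8.2,-5.7,1.6,0,0,-0.64],[9.4,-6.5,1.9,0,0,-0.73],[10.6,-7.4,2.1,0,0,-0.82],[11.8,-8.2,2.4,0,0,-0.92],[12.75,-8.86,2.62,-0.0016,-0.0012,-0.987],[12.75,-8.86,2.62,-0.0016,-0.0012,-0.987]]], claw=1, squeeze=10)

```text
time: 1.6
position: [0.5758, -0.05, 0.2988]
tool_rot: [0.769, 0.64, -0.001, 0.0]
ft_force: [-0.2, -0.5, -0.0]
grip_width: 0.0003
grip_force: 0.0
```

Run:
```python
from h import *
st();go([.5749,-.0526,.30])
c=camera("wrist");cv2.imwrite("pics/w1.png",c["pixels"]);np.save("w1.npy",c,allow_pickle=True)
print(c["camera_matrix"],c["extrinsics"])
```

```text
t 1.6 along -41.88 left 0.78 tip 56.83 F along/left/z [-0.55  0.11 -0.02] w 0.0002523220999233659
shift40 [-0.067 -0.01  -0.029] turn [-0.0004  0.0012  0.0047]
[[371.64829954   0.         314.52373499]
 [  0.         371.64829954 240.40167889]
 [  0.           0.           1.        ]] [[ 0.98314678 -0.18281492 -0.0010521  -0.57450599]
 [ 0.17669537  0.95168232 -0.25115633 -0.05026015]
 [ 0.04691639  0.24673764  0.96794596 -0.30225155]
 [ 0.          0.          0.          1.        ]]
```

View pics/w1.png

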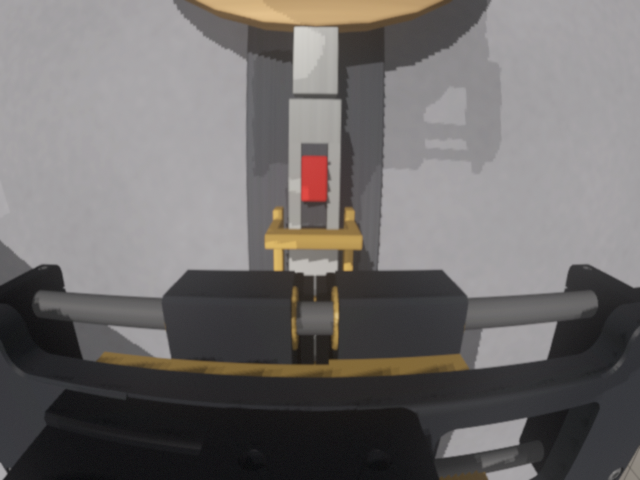

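The wrist view shows the tube at columns 289–340, the button at 302–328 × 156–201 and the bail's top at about row 232. The gap lies under the fingers and looks laterally centred.

Run:
```python
from h import *
c=np.load("w1.npy",allow_pickle=True).item();K=c["camera_matrix"];E=c["extrinsics"]
Rw=E[:3,:3];o=-Rw.T@E[:3,3]
def F(u,v,z):
    a=cv2.fisheye.undistortPoints(np.array([[[u,v]]],float),K,np.zeros(4))[0,0]
    w=Rw.T@np.array([a[0],-a[1],-1]);q=o+w*(z-o[2])/w[2]-ORG;return np.round([q@D*1e3,q@N*1e3],1)
print("cam",(o-ORG)@D,(o-ORG)@N,o[2])
for n,a in dict(tubeendL=(289,98,.06),tubeendR=(341,98,.06),btnfL=(302.5,156,.069),btnfR=(327.5,156,.069),btnrL=(302,201,.069),btnrR=(327,201,.069),bailfrontL=(266,231,.09),bailfrontR=(361,231,.09),bailfrontL2=(266,238,.09)).items():print(n,F(*a))
```

```text
cam 0.026612471168656802 0.0014454089748568862 0.2793355799206187
tubeendL [55.2 16.6]
tubeendR [ 55.3 -13.6]
btnfL [21.   8.4]
btnfR [21.  -5.6]
btnrL [-4.7  8.7]
btnrR [-4.7 -5.6]
bailfrontL [-17.5  27. ]
bailfrontR [-17.3 -23. ]
bailfrontL2 [-21.3  27.1]
```

move_arm(commands=[[[-0.01,-0.01,0.25,0,0,0.004],[-0.01,-0.01,0.6,0,0,0.004],[-0.01,-0.01,0.9,0,0,0.004],[-0.01,-0.01,1.12,0,0,0.004],[-0.01,-0.01,1.12,0,0,0.004],[-0.01,-0.01,1.12,0,0,0.004]]])

```text
time: 2.4
position: [0.5746, -0.0535, 0.2553]
tool_rot: [0.772, 0.636, -0.0, 0.001]
ft_force: [-0.1, 0.7, -0.6]
grip_width: 0.0005
grip_force: 0.0
```

```bash
python3 -c "
from h import *
st();go(get_obs()['position'])"
```

```text
t 2.4 along -45.52 left 1.24 tip 13.28 F along/left/z [ 0.71  0.26 -0.57] w 0.000501232993541756
shift40 [0. 0. 0.] turn [ 0.0013  0.0018 -0.0045]
```

move_arm(commands=[[[0.0,0,0.06,0,0,-0.003],[0.1,0,0.06,0,0,-0.003],[0.2,0,0.06,0,0,-0.003],[0.25,0,0.06,0,0,-0.003],[0.3,0,0.06,0,0,-0.003]]])

```text
time: 3.02
position: [0.5768, -0.0418, 0.2529]
tool_rot: [0.771, 0.637, -0.001, 0.001]
ft_force: [-1.6, -2.4, 1.7]
grip_width: 0.0002
grip_force: 1.6
```

```bash
python3 -c "
from h import *
st()"
```

```text
t 3.02 along -33.6 left 1.29 tip 10.89 F along/left/z [-2.67  1.12  1.65] w 0.00024132178919584243
```

move_arm(commands=[[[0.15,0,0,0,0,0],[0.3,0,0,0,0,0],[0.45,0,0,0,0,0],[0.6,0,0,0,0,0],[0.75,0,0,0,0,0],[0.9,0,0,0,0,0],[1.0,0,0,0,0,0],[1.05,0,0,0,0,0],[1.1,0,0,0,0,0],[1.1,0,0,0,0,0]]])

```text
time: 4.28
position: [0.5851, 0.0017, 0.2526]
tool_rot: [0.771, 0.637, -0.0, 0.001]
ft_force: [0.5, -2.3, 0.5]
grip_width: 0.0002
grip_force: 0.8
```

```bash
python3 -c "
from h import *
st();c=camera('top')
cv2.imwrite('pics/t2.png',cv2.resize(c['pixels'][170:290,280:500],None,fx=3.6,fy=3.6,interpolation=2))
c=camera('wrist');np.save('w2.npy',c,allow_pickle=True);cv2.imwrite('pics/w2.png',c['pixels'])"
```

```text
t 4.28 along 10.74 left 1.27 tip 10.56 F along/left/z [-2.11 -0.94  0.5 ] w 0.00015978474717018244
```

View pics/w2.png

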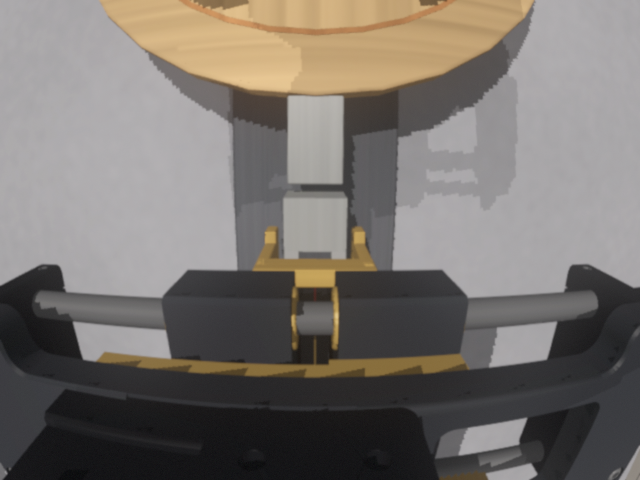

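The bail, now at about row 265, is pushed ahead by the finger and the button sits under the gripper. I'll keep feeling forward.

move_arm(commands=[[[0.08,0,0,0,0,0],[0.15,0,0,0,0,0],[0.2,0,0,0,0,0],[0.24,0,0,0,0,0],[0.24,0,0,0,0,0]]])

```text
time: 5.0
position: [0.5867, 0.0113, 0.2524]
tool_rot: [0.771, 0.637, -0.0, 0.001]
ft_force: [-0.8, -2.4, -1.9]
grip_width: 0.0007
grip_force: 1.0
```

```bash
python3 -c "
from h import *
st()"
```

```text
t 5.0 along 20.4 left 1.46 tip 10.43 F along/left/z [-2.48  0.34 -1.86] w 0.000674624685926178
```

move_arm(commands=[[[0.025,0,0,0,0,0],[0.05,0,0,0,0,0],[0.05,0,0,0,0,0]]])

```text
time: 5.38
position: [0.5871, 0.0131, 0.2525]
tool_rot: [0.771, 0.637, -0.001, 0.001]
ft_force: [0.0, -2.5, -1.5]
grip_width: 0.0004
grip_force: 1.3
```

```bash
python3 -c "
from h import *
st()"
```

```text
t 5.38 along 22.22 left 1.44 tip 10.46 F along/left/z [-2.43 -0.51 -1.46] w 0.0004039595992603714
```

move_arm(commands=[[[0.025,0,0,0,0,0],[0.025,0,0,0,0,0]]])

```text
time: 5.62
position: [0.5872, 0.0135, 0.2525]
tool_rot: [0.771, 0.637, -0.001, 0.001]
ft_force: [-0.0, -5.6, -2.2]
grip_width: 0.0008
grip_force: 2.7
```

move_arm(commands=[[[0.025,0,0,0,0,0],[0.025,0,0,0,0,0]]])

```text
time: 5.88
position: [0.5873, 0.0138, 0.2525]
tool_rot: [0.77, 0.638, -0.002, 0.001]
ft_force: [-1.0, -8.6, -2.1]
grip_width: 0.0003
grip_force: 4.1
```

```bash
python3 -c "
from h import *
st()"
```

```text
t 5.88 along 22.97 left 1.34 tip 10.55 F along/left/z [-8.62 -0.64 -2.07] w 0.0002759052315536498
```

move_arm(commands=[[[-0.05,0,0,0,0,0],[-0.09,0,0.04,0,0,0],[-0.09,0,0.09,0,0,0],[-0.09,0,0.14,0,0,0],[-0.09,0,0.19,0,0,0],[-0.09,0,0.19,0,0,0]]])

```text
time: 6.62
position: [0.587, 0.0121, 0.2455]
tool_rot: [0.771, 0.637, 0.0, 0.001]
ft_force: [1.0, 1.5, 4.9]
grip_width: 0.0003
grip_force: 2.5
```

```bash
python3 -c "
from h import *
st()"
```

```text
t 6.62 along 21.26 left 1.29 tip 3.51 F along/left/z [ 1.62 -0.67  4.87] w 0.0003431096335096258
```

move_arm(commands=[[[0,0,0.03,0,0,0],[0,0,0.05,0,0,0],[0,0,0.05,0,0,0]]])

```text
time: 7.0
position: [0.587, 0.012, 0.2437]
tool_rot: [0.771, 0.637, 0.0, 0.001]
ft_force: [-0.3, 1.9, 5.7]
grip_width: 0.0006
grip_force: 3.1
```

```bash
python3 -c "
from h import *
st()"
```

```text
t 7.0 along 21.21 left 1.29 tip 1.71 F along/left/z [1.83 0.63 5.68] w 0.0005607460892202296
```

move_arm(commands=[[[0,0,0.03,0,0,0],[0,0,0.03,0,0,0]]])

```text
time: 7.25
position: [0.587, 0.0121, 0.2427]
tool_rot: [0.771, 0.637, 0.0, 0.001]
ft_force: [-1.5, 1.8, 6.8]
grip_width: 0.0003
grip_force: 3.4
```

```bash
python3 -c "
from h import *
st()"
```

```text
t 7.25 along 21.22 left 1.3 tip 0.68 F along/left/z [1.53 1.83 6.79] w 0.0003150117075185387
```

move_arm(commands=[[[0,0,0.02,0,0,0],[0,0,0.02,0,0,0]]])

```text
time: 7.5
position: [0.587, 0.0121, 0.2425]
tool_rot: [0.771, 0.637, 0.0, 0.001]
ft_force: [-2.0, 2.2, 10.4]
grip_width: 0.0004
grip_force: 5.4
```

```bash
python3 -c "
from h import *
st()"
```

```text
t 7.5 along 21.25 left 1.32 tip 0.52 F along/left/z [ 1.75  2.41 10.44] w 0.000372703766066813
```

move_arm(commands=[[[0,0,-0.012,0,0,0],[0.03,0,-0.012,0,0,0],[0.06,0,-0.012,0,0,0],[0.09,0,-0.012,0,0,0],[0.12,0,-0.012,0,0,0],[0.12,0,-0.012,0,0,0]]])

```text
time: 8.25
position: [0.5878, 0.0144, 0.2427]
tool_rot: [0.77, 0.638, -0.002, 0.002]
ft_force: [-3.7, -8.0, 9.8]
grip_width: 0.0005
grip_force: 5.6
```

```bash
python3 -c "
from h import *
st()"
```

```text
t 8.25 along 23.65 left 1.01 tip 0.66 F along/left/z [-8.54  2.11  9.84] w 0.00052891225613286
```

move_arm(commands=[[[0.03,0,0,0,0,0],[0.05,0,0,0,0,0],[0.05,0,0,0,0,0]]])

```text
time: 8.62
position: [0.5881, 0.0162, 0.2427]
tool_rot: [0.77, 0.638, -0.002, 0.003]
ft_force: [-3.7, -9.3, 8.1]
grip_width: 0.0008
grip_force: 5.9
```

```bash
python3 -c "
from h import *
st()"
```

```text
t 8.62 along 25.48 left 0.98 tip 0.65 F along/left/z [-9.79  1.87  8.13] w 0.0008162732580067004
```

move_arm(commands=[[[0.03,0,0,0,0,0],[0.06,0,0,0,0,0],[0.09,0,0,0,0,0],[0.12,0,0,0,0,0],[0.12,0,0,0,0,0]]])

```text
time: 9.25
position: [0.5891, 0.0209, 0.2427]
tool_rot: [0.77, 0.638, -0.002, 0.003]
ft_force: [-4.1, -8.1, 8.2]
grip_width: 0.0006
grip_force: 6.0
```

```bash
python3 -c "
from h import *
st()"
```

```text
t 9.25 along 30.3 left 0.93 tip 0.67 F along/left/z [-8.77  2.54  8.25] w 0.0006063163994907902
```

move_arm(commands=[[[0.03,0,0,0,0,0],[0.06,0,0,0,0,0],[0.09,0,-0.01,0,0,0],[0.12,0,-0.02,0,0,0],[0.12,0,-0.03,0,0,0]]])

```text
time: 9.88
position: [0.5901, 0.0259, 0.2427]
tool_rot: [0.77, 0.638, -0.002, 0.002]
ft_force: [-0.6, -5.8, 0.2]
grip_width: 0.0006
grip_force: 3.6
```

```bash
python3 -c "
from h import *
st()"
```

```text
t 9.88 along 35.44 left 0.9 tip 0.68 F along/left/z [-5.77 -0.44  0.18] w 0.0006123924880764149
```

```bash
python3 -c "
from h import *
c=np.load('top.npy',allow_pickle=True).item()
for u,v in((80,88),(60,82),(100,85),(180,100)):print(P(c,305+u/3.6,190+v/3.6))"
```

```text
[0.59741049 0.06900219 0.04672774]
[0.60030934 0.07818173 0.04517882]
[0.59916991 0.05993307 0.04600721]
[0.58993861 0.02433316 0.06144381]
```

move_arm(commands=[[[0.0,0,-0.08,0,0,0],[0.0,0,-0.16,0,0,0],[0.06,0,-0.22,0,0,0],[0.12,0,-0.22,0,0,0],[0.18,0,-0.22,0,0,0],[0.24,0,-0.22,0,0,0],[0.3,0,-0.22,0,0,0],[0.36,0,-0.22,0,0,0],[0.4,0,-0.22,0,0,0],[0.4,0,-0.22,0,0,0]]])

```text
time: 11.12
position: [0.5924, 0.0422, 0.2504]
tool_rot: [0.77, 0.638, -0.002, 0.001]
ft_force: [-1.1, -5.6, -1.8]
grip_width: 0.0004
grip_force: 2.8
```

```bash
python3 -c "
from h import *
st()"
```

```text
t 11.12 along 51.84 left 1.66 tip 8.4 F along/left/z [-5.7   0.03 -1.84] w 0.00036508882979309026
```

move_arm(commands=[[[0.05,0,0,0,0,0],[0.1,0,0,0,0,0],[0.15,0,0,0,0,0],[0.2,0,0,0,0,0],[0.25,0,0,0,0,0],[0.3,0,0,0,0,0],[0.34,0,0,0,0,0],[0.34,0,0,0,0,0]]])

```text
time: 12.12
position: [0.595, 0.0555, 0.2504]
tool_rot: [0.77, 0.638, -0.002, 0.001]
ft_force: [-1.4, -4.9, -2.2]
grip_width: 0.0005
grip_force: 2.9
```

```bash
python3 -c "
from h import *
st()"
```

```text
t 12.12 along 65.37 left 1.59 tip 8.39 F along/left/z [-5.1   0.48 -2.19] w 0.0005495943789932349
```

move_arm(commands=[[[0.025,0,0,0,0,0],[0.05,0,0,0,0,0],[0.05,0,0,0,0,0]]])

```text
time: 12.5
position: [0.5953, 0.0574, 0.2504]
tool_rot: [0.77, 0.638, -0.002, 0.001]
ft_force: [-1.2, -5.7, -2.0]
grip_width: 0.0005
grip_force: 3.0
```

```bash
python3 -c "
from h import *
st()"
```

```text
t 12.5 along 67.28 left 1.59 tip 8.4 F along/left/z [-5.83  0.16 -2.  ] w 0.0004586065841088831
```

move_arm(commands=[[[0.025,0,0,0,0,0],[0.04,0,0,0,0,0],[0.04,0,0,0,0,0]]])

```text
time: 12.88
position: [0.5958, 0.0598, 0.2506]
tool_rot: [0.771, 0.637, -0.001, 0.0]
ft_force: [-0.2, -2.7, -2.4]
grip_width: 0.0005
grip_force: 1.5
```

move_arm(commands=[[[0.025,0,0,0,0,0],[0.025,0,0,0,0,0]]])

```text
time: 13.12
position: [0.5961, 0.0613, 0.2512]
tool_rot: [0.771, 0.637, -0.001, 0.001]
ft_force: [-0.3, -2.5, -2.1]
grip_width: 0.0005
grip_force: 1.5
```

move_arm(commands=[[[0.025,0,0,0,0,0],[0.025,0,0,0,0,0]]])

```text
time: 13.38
position: [0.5963, 0.0617, 0.2512]
tool_rot: [0.77, 0.638, -0.001, 0.001]
ft_force: [-1.9, -5.2, -2.1]
grip_width: 0.0007
grip_force: 2.8
```

```bash
python3 -c "
from h import *
st()"
```

```text
t 13.38 along 71.69 left 1.49 tip 9.23 F along/left/z [-5.45  0.85 -2.06] w 0.0007136302932390786
```

The force fell to sleeve friction when the button popped up, and now it's rising at the stop. One more nudge will confirm it.

move_arm(commands=[[[0.03,0,0,0,0,0],[0.03,0,0,0,0,0]]])

```text
time: 13.62
position: [0.5964, 0.0621, 0.2513]
tool_rot: [0.77, 0.638, -0.002, 0.001]
ft_force: [-3.1, -9.1, -2.6]
grip_width: 0.0004
grip_force: 4.5
```

```bash
python3 -c "
from h import *
st()"
```

```text
t 13.62 along 72.11 left 1.44 tip 9.25 F along/left/z [-9.56  1.36 -2.59] w 0.0004301422067636056
```

move_arm(commands=[[[-0.1,0,0,0,0,0],[-0.2,0,0,0,0,0],[-0.2,0,-0.5,0,0,0],[-0.2,0,-1.2,0,0,0],[-0.5,0,-2.2,0,0,0],[-1.5,0,-3.2,0,0,0],[-2.5,0.5,-3.5,0,0,0],[-3.5,1.3,-3.5,0,0,0],[-4.5,2.2,-3.5,0,0,0],[-5.5,3,-3.5,0,0,0],[-5.5,3,-3.5,0,0,0]]])

```text
time: 15.0
position: [0.6747, -0.1787, 0.392]
tool_rot: [0.772, 0.636, 0.001, 0.003]
ft_force: [-0.5, -0.3, -0.2]
grip_width: 0.0006
grip_force: 0.0
```

```bash
python3 -c "
from h import *
st();c=camera('top')
cv2.imwrite('pics/t3.png',cv2.resize(c['pixels'][100:285,130:500],None,fx=2.1,fy=2.1,interpolation=2))
c=camera('scene')
cv2.imwrite('pics/s3.png',cv2.resize(c['pixels'][130:350,190:440],None,fx=2.6,fy=2.6,interpolation=2))"
```

```text
t 15.0 along -149.82 left -120.37 tip 150.04 F along/left/z [-0.43  0.44 -0.22] w 0.0005704223052220851
```

View pics/t3.png

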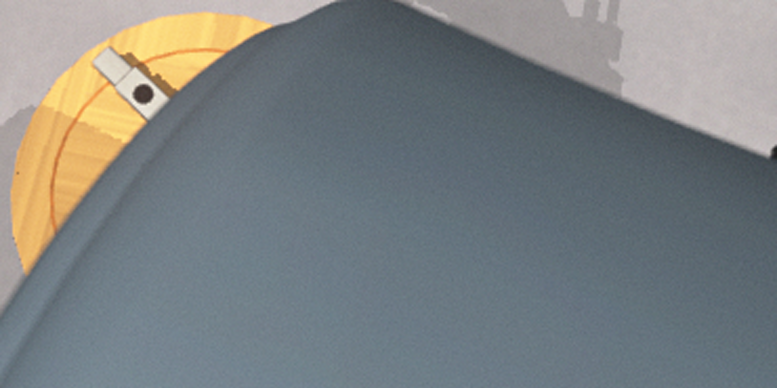

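View pics/s3.png

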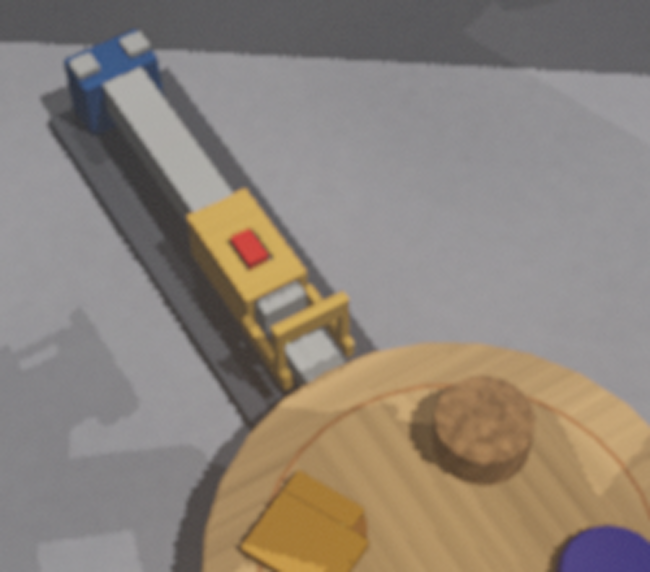

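The scene view shows the red button up through the sleeve's hole at crop (250,247). The fork straddles the lug at (315,355), and the objects are in place. The arm blocks the top view but touches nothing.

```bash
python3 -c "
from rig import *
print(hand_in())"
```

```text
the job is handed in; nothing more can be done
None
```

The turntable is locked: the button is up through the sleeve's hole and the fork straddles the lug, with the highest force I read about 13 N and the job handed in at about 15 s.

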